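# Start the next game at the board-game stall

### The job

Start the next game: press the round key on the control pad fully down, then the long bar key fully down (both stay down), and finally push down the end of the game clock's rocker that is nearer the control pad, all the way. Only touch and press: lift nothing, leave the square key alone, keep the pad and the clock where they stand, and do not disturb the pieces and other things around them.

Things in the scene. Friction and masses are not known exactly. Their poses are not given: they have to be found in the camera images.
- pad: control pad: white loose box 120 mm (its x) by 200 mm (its y) by 40 mm tall, 0.8 kg, on rubber feet. Origin: centre of the underside, at table height. Its x points away from the robot side, y to the robot's left (yaw within about 0.4 rad). Three grey keys stand 10 mm above its deck in one row along y: round (+y end), square (middle), long bar (-y end). A wooden piece lies on the deck in front of them.
- round_key_top (a point): centre of the top face of the round key, 32 mm across; 50 mm above the table while up, 44 mm when fully down. Moves with the key.
- round_key (a joint): depth of the round key in m: 0 up, 0.006 fully down. The key slides straight down 6 mm to a stop and stays where it is left (friction about 3 N, no spring).
- square_key_top (a point): centre of the top face of the square key, 30 x 30 mm, between the other two, 55 mm from the round key and 65 mm from the bar key, centre to centre; 50 mm above the table. To be left alone.
- square_key (a joint): depth of the square key in m: 0 up, 0.006 fully down. The key slides straight down 6 mm to a stop and stays where it is left (friction about 3 N, no spring).
- bar_key_top (a point): centre of the top face of the long bar key, 26 mm (pad x) by 58 mm (pad y); 50 mm above the table while up, 44 mm when fully down. Moves with the key.
- bar_key (a joint): depth of the bar key in m: 0 up, 0.006 fully down. The key slides straight down 6 mm to a stop and stays where it is left (friction about 3 N, no spring).
- clock: game clock: white loose box 95 mm (its x) by 190 mm (its y) by 50 mm tall, 0.6 kg, on rubber feet, two dark displays on its front (-x) face. Origin: centre of the underside, at table height. Its x points away from the robot side, y to the robot's left (yaw within about 0.4 rad). The pad may stand to its left or to its right.
- rocker (a joint): angle in rad of the seesaw rocker on top of the clock: a grey bar 158 mm long (clock y), 30 mm wide, 10 mm thick, pivoted at its middle on an axis along clock x, 69 mm above the table. 0 is level; positive = its left (+y) end down, negative = its right (-y) end down; stops at -0.17 and +0.17. Starts near level. It stays where it is left (friction: about 2.5 N at the end pads).
- rocker_left_end (a point): centre of the top of the 36 x 34 mm pad at the rocker's left (+y) end, 62 mm from the pivot; about 74 mm above the table when level, 64 mm when that end is fully down. Moves with the rocker.
- rocker_right_end (a point): the same at the rocker's right (-y) end, 62 mm from the pivot; about 74 mm above the table when level, 64 mm when that end is fully down. Moves with the rocker.
- piece_a_mid (a point): loose wooden game piece lying on the deck of the control pad: disc 32 mm across, 12 mm thick; point at its centre. Not to be disturbed.
- piece_b_mid (a point): loose wooden game piece (32 mm across, 12 mm thick) on the table in front of the control pad; point at its centre. Not to be disturbed.
- piece_c_mid (a point): loose wooden game piece (32 mm across, 12 mm thick) on the table in front of the clock; point at its centre. Not to be disturbed.
- cup_mid (a point): white open cup, 60 mm across, 85 mm tall, standing between the pad and the clock; point on its axis half-way up. Not to be disturbed.
- sign_mid (a point): small pale grey-lavender folded tent sign, 64 mm deep, 78 mm wide, 61 mm tall, between and beyond the pad and the clock; point at its centre. Not to be disturbed.
- jar_mid (a point): jar with a wooden cap, 76 mm across, 100 mm tall, on the left of the table; point on its axis half-way up. Not to be disturbed.
- tray_mid (a point): open wooden tray 160 x 120 x 40 mm on the right of the table; point at its centre. Not to be disturbed.

How it is judged:
By the outcome, as a careful person would: the job done as asked, in the order asked, and still so for the second after the job is handed in, with the robot touching nothing.
It also fails if it takes over 48 s, if anything falls off the work surface, if the arm or the gripper's body presses on something with over 40 N, if the wrist force passes 120 N, or if a joint passes its speed limit or range.

### The arm

A 7-joint arm with a two-finger parallel gripper is mounted at the origin on the work surface. World frame = base frame: x ahead of the robot, y to its left, z up, the work surface at z = 0. Lengths are in m, angles in rad, forces in N, time in s.
With the tool pointing down it reaches from about 0.425 to 0.875 m from the base axis. Payload 4.7 kg.
Tool frame: the origin (TCP) lies at the very end of the fingers, on their centre line; the grasp point (between the pads) lies 19 mm behind it; z points along the fingers, y is the line along which they close (so a half turn about z gives the same grasp; the last joint's range is limited). The gripper opens to 87 mm and grips with 3 to 60 N. Pads are 19 mm wide; open, the fingers measure 117 mm over their backs; the gripper's body (75 mm by 190 mm) begins 51 mm behind the grasp point.
Start: joints at [1.165, 0.321, -0.07, 1.45, 0.023, 1.371, -0.057], TCP at [0.265, -0.594, 0.187] pointing down, gripper open.
Joint ranges: [-2.86, 2.86], [-0.3, 2.09], [-1.38, 1.24], [0.06, 2.45], [-1.56, 4.7], [0.09, 2.05], [-2.69, 2.69]. Speed limits (rad/s): [2.57, 2.57, 3.14, 3.14, 3.14, 3.14, 3.14].

### API

Orientations are given as a rotation vector (axis times angle).
In Python, from bench import ctrl, get_image, job gives the robot as it stands.
- The arm moves only by the shell command python3 -m crank 'ROWS' [FORCE]. ROWS is JSON, a list that holds one entry, the list of rows, each a list of 5 numbers: the shift along the tool's x, y, z in mm, then the turn about the tool's z in rad, then the closure, from -1 (fully open) to 1 (shut), so that 0 is half open. A call has 1 to 10 rows; each row shifts and turns the commanded pose from where the row before left it, along the tool's axes as they then stand; what a row does not reach is not made up. A row lasts 1/12 s, in which the tool goes at most 41.7 mm and 7.16 degrees, less where a joint would pass 70% of its speed; a pose out of reach is approached as far as the arm can. A call with a gripper value outside its range is refused whole. The fingers move at their own pace and stop on an object; FORCE is the grip in N (left out, the last holds). Time passes only in rows, so rows that do not move let the fingers close. It gives the time, the measured TCP pose, the force, the opening and the grip force at its end, in the units of the state.
- ctrl.get_state(): the state, without advancing time (a new reading comes with each control period).
- get_image(name): name is "scene" or "top"; returns a dict with "pixels" (400x640x3 uint8, red, green, blue), "fx", "fy", "cx", "cy" (pixels), "T" (4x4, takes a point from camera to world coordinates). Camera axes: x right, y down, z forward; pixel columns grow to the right and rows downward; lengths in m; the calibration is good to about 2 mm. A picture is of the moment at which its call begins. There is no depth.
- job.close_job(): hands the job in; it is judged then, once.
The state is a dict: "time": time; "joint_positions": joint angles; "qd": joint speeds; "joint_torque": joint torques, N m; "position": TCP position; "tool_rot": TCP orientation; "ft_force": force on the tool from outside, world axes, zero at the start; "torque": the same for the moment, N m; "grip_width": opening from 0.0 (shut) to 1.0 (fully open); "grip_force": force on a finger pad.
Only numpy, scipy, OpenCV 4.12 (cv2) and the standard library are available. Lean on these libraries where they do the work, as an engineer would, in place of code of your own. Each camera call takes 0.05 s, during which the arm holds its last target. There are 200 camera calls.

## Working session

There is one attempt and no reset: what is moved stays moved. The work goes in short steps, Python scripts to look and compute and a shell command to move; the robot and the scene stay as the last step left them, time stands still between calls to the robot, and variables do not carry over. Pictures are saved under pics/ and viewed, at most 10 in all, crops included, and the job is handed in when it is done.

```bash
mkdir -p pics; python3 - <<'E'
from bench import ctrl,get_image
import cv2,numpy as np
for n in("scene","top"):
    i=get_image(n); cv2.imwrite(f"pics/{n}1.png",i["pixels"][:,:,::-1]); print(n,i["fx"],i["fy"],i["cx"],i["cy"],np.round(i["T"],4).tolist())
    np.savez(f"{n}.npz",**i)
print(ctrl.get_state())
E
```

```text
scene 391.3864663165744 391.3864663165744 325.30405934894867 196.58635359849117 [[0.4083, 0.7789, -0.476, 1.0358], [0.9128, -0.3493, 0.2114, -0.2386], [-0.0016, -0.5209, -0.8536, 1.0086], [0.0, 0.0, 0.0, 1.0]]
top 466.8887446231364 466.8887446231364 323.50690163847537 193.51220131285606 [[-0.0025, -0.9833, 0.1822, 0.2808], [-0.9998, -0.0011, -0.0199, 0.0078], [0.0198, -0.1822, -0.9831, 1.3447], [0.0, 0.0, 0.0, 1.0]]
{'time': 0.1, 'joint_positions': array([ 1.1651252 ,  0.32176543, -0.07006928,  1.45152956,  0.02260023,
        1.37079271, -0.05686968]), 'qd': array([-8.18919916e-04, -3.08318416e-05, -2.86894810e-04, -3.44941476e-03,
       -6.92567137e-04,  1.28756682e-04, -6.84262798e-04]), 'joint_torque': array([-2.68201338e-04, -4.92573810e+01, -4.05848930e-01, -3.13400745e+01,
       -6.41381764e-02,  3.94883752e-02,  5.73390457e-05]), 'position': array([ 0.26463132, -0.59309778,  0.18647183]), 'tool_rot': array([-3.07102342e+00, -6.54267147e-01,  7.06241720e-04]), 'ft_force': array([0.02086788, 0.18645138, 0.17336862]), 'torque': array([-0.00895668, -0.01088116,  0.01085691]), 'grip_force': 0.0, 'grip_width': 0.999962480878427}
```

View pics/top1.png

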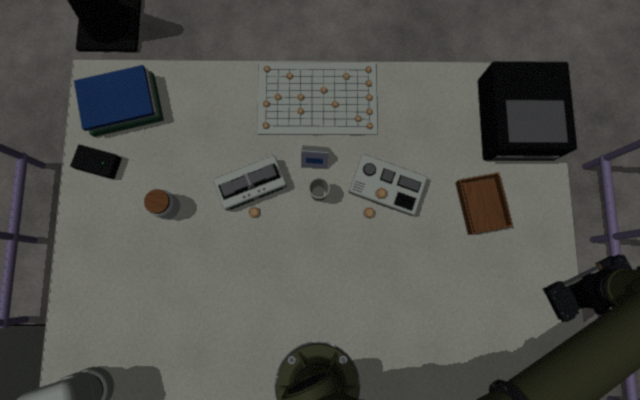

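View pics/scene1.png

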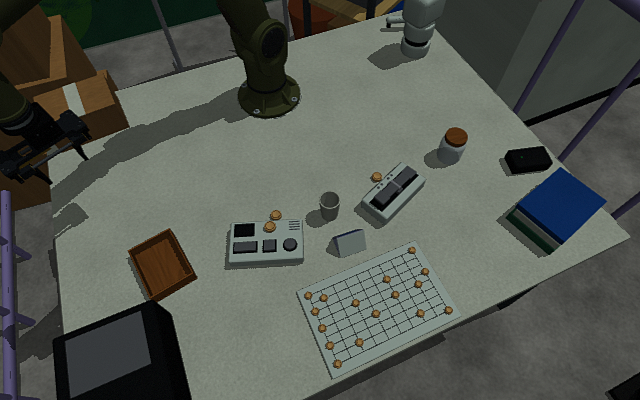

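The top view shows the clock at about (250,182), the pad at (390,185), the cup at (319,188) and the sign at (315,157). The pad is to the right of the clock, so I need to press the clock's right (-y) end. I'll enlarge both views for measuring.

```bash
python3 - <<'E'
import cv2,numpy as np
t=cv2.imread("pics/top1.png")[140:225,205:435]; s=cv2.imread("pics/scene1.png")[155:275,220:430]
t=cv2.resize(t,None,fx=3.4,fy=3.4,interpolation=cv2.INTER_CUBIC)
cv2.imwrite("pics/topc.png",cv2.convertScaleAbs(t,alpha=1.5))
s=cv2.resize(s,None,fx=3.8,fy=3.8,interpolation=cv2.INTER_CUBIC)
cv2.imwrite("pics/scenec.png",cv2.convertScaleAbs(s,alpha=1.4))
E
```

```text
(no output)
```

View pics/topc.png

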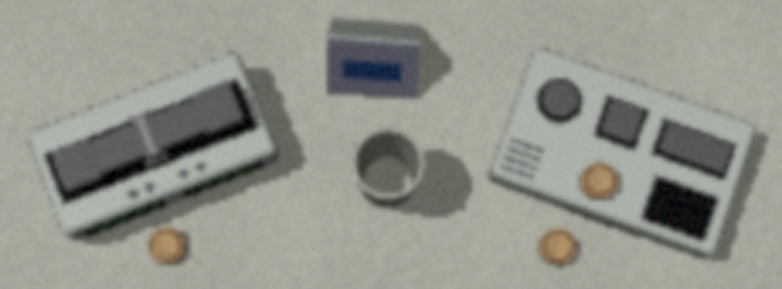

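View pics/scenec.png

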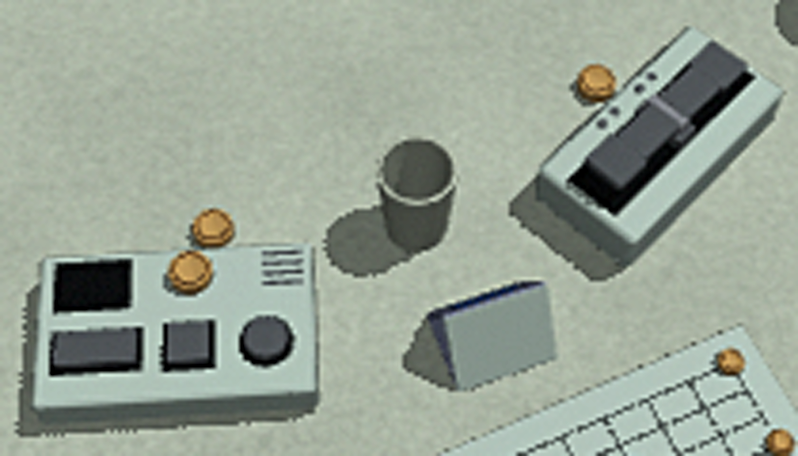

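```bash
cat > m.py <<'E'
import numpy as np
C={n:dict(np.load(n+".npz")) for n in("scene","top")}
def full(n,u,v):
    k,a,b={"top":(3.4,205,140),"scene":(3.8,220,155)}[n]
    return a+(u+.5)/k-.5,b+(v+.5)/k-.5
def ray(n,uv,z):
    c=C[n];u,v=full(n,*uv);d=c["T"][:3,:3]@[(u-c["cx"])/c["fx"],(v-c["cy"])/c["fy"],1];o=c["T"][:3,3]
    return o+d*(z-o[2])/d[2]
E
python3 - <<'E'
from m import *
P={"round":(.05,(558,98),(266,338)),"square":(.05,(622,119),(189,341)),"bar":(.05,(695,146),(97,347)),
"padFL":(.04,(492,178),(312,247)),"padBL":(.04,(535,50),(316,393)),"padBR":(.04,(753,125),(36,407)),"padFR":(.04,(712,250),(43,260)),
"rkR":(.074,(222,104),(622,160)),"rkL":(.074,(78,170),(715,65)),
"clBL":(.05,(30,130),(783,93)),"clBR":(.05,(235,52),(630,243)),"clFR":(.05,(275,150),(540,178)),"clFL":(.05,(68,226),(690,28)),
"pieceA":(.052,(600,180),(190,270)),"pieceB":(.012,(558,245),(213,226)),"pieceC":(.012,(167,244),(597,80)),"cup":(.085,(388,163),(417,170)),
"signtop":(.061,(372,30),(488,298))}
for k,(z,a,b) in P.items():
    A=ray("top",a,z);B=ray("scene",b,z);print(k,(A[:2]*1e3).round(),(B[:2]*1e3).round())
E
```

```text
round [ 594. -148.] [ 597. -148.]
square [ 576. -201.] [ 577. -199.]
bar [ 553. -262.] [ 555. -259.]
padFL [527. -92.] [538. -90.]
padBL [ 638. -130.] [ 645. -131.]
padBR [ 573. -314.] [ 576. -312.]
padFR [ 466. -275.] [ 467. -274.]
rkR [582. 131.] [581. 141.]
rkL [527. 247.] [536. 246.]
clBL [565. 292.] [567. 293.]
clBR [633. 124.] [635. 122.]
clFR [549.  89.] [559.  87.]
clFL [485. 258.] [483. 259.]
pieceA [ 523. -181.] [ 525. -179.]
pieceB [ 474. -150.] [ 476. -148.]
pieceC [475. 181.] [476. 184.]
cup [531.  -5.] [534.  -3.]
signtop [649.   8.] [637.   5.]
```

Both cameras agree to within a few mm. Relative to world, the pad is yawed about -0.355 and the clock about +0.38. The current tool yaw works for all three presses, so I'll work out the shifts.

```bash
cat > d.py <<'E'
import sys,numpy as np
from scipy.spatial.transform import Rotation as R
from bench import ctrl
s=ctrl.get_state();r=R.from_rotvec(s["tool_rot"])
g=np.array(list(map(float,sys.argv[1:4])))/1e3
print("tool shift mm",(r.inv().apply(g-s["position"])*1e3).round(1),"pos",(s["position"]*1e3).round(1),"F",s["ft_force"].round(1),"t",s["time"],"w",s["grip_width"])
print(r.as_matrix().round(3).tolist())
E
python3 d.py 595 -148 150
```

```text
tool shift mm [ 483.1 -271.7   36.9] pos [ 264.6 -593.1  186.5] F [0.  0.2 0.2] t 0.1 w 0.999962480878427
[[0.913, 0.408, -0.001], [0.408, -0.913, 0.002], [-0.0, -0.002, -1.0]]
```

```bash
python3 -m crank '[[[34,-19,0,0,1],[34,-19,0,0,1],[34,-19,0,0,1],[34,-19,0,0,1],[34,-19,0,0,1],[34,-19,0,0,1],[34,-19,0,0,1],[34,-19,0,0,1],[34,-19,0,0,1],[34,-19,0,0,1]]]' 20 && python3 -m crank '[[[34,-19,0,0,1],[34,-19,0,0,1],[34,-19,0,0,1],[34,-19,0,0,1],[0,0,0,0,1],[0,0,0,0,1]]]'; python3 d.py 595 -148 60
```

```text
time: 0.93
position: [0.4985, -0.2798, 0.1872]
tool_rot: [-3.073, -0.654, 0.001]
ft_force: [0.5, -0.4, -0.8]
grip_width: 0.323
grip_force: 0.0
time: 1.43
position: [0.592, -0.153, 0.1867]
tool_rot: [-3.069, -0.664, 0.001]
ft_force: [-0.3, -1.0, -0.4]
grip_width: 0.009
grip_force: 0.0
tool shift mm [  4.7  -3.1 126.8] pos [ 592.  -153.   186.7] F [-0.3 -1.  -0.4] t 1.4333 w 0.009305010707877303
[[0.911, 0.413, -0.001], [0.413, -0.911, 0.002], [-0.0, -0.002, -1.0]]
```

```bash
python3 -m crank '[[[5,-3,30,0,1],[0,0,30,0,1],[0,0,30,0,1],[0,0,20,0,1],[0,0,10,0,1],[0,0,5,0,1],[0,0,0,0,1],[0,0,0,0,1]]]'; python3 d.py 595 -148 44; python3 - <<'E'
from bench import get_image
import cv2,numpy as np
t=get_image("top")["pixels"][120:240,310:450,::-1]; s=get_image("scene")["pixels"][140:290,210:350,::-1]
f=lambda a:cv2.resize(a,(390,420 if 0 else int(390*a.shape[0]/a.shape[1])),interpolation=cv2.INTER_CUBIC)
t,s=f(t),f(s);h=max(t.shape[0],s.shape[0]);p=lambda a:np.pad(a,((0,h-a.shape[0]),(0,0),(0,0)))
cv2.imwrite("pics/r1.png",cv2.convertScaleAbs(np.hstack([p(t),p(s)]),alpha=1.4))
E
```

```text
time: 2.1
position: [0.5952, -0.1528, 0.0637]
tool_rot: [3.072, 0.653, 0.002]
ft_force: [0.1, 0.2, 0.7]
grip_width: 0.006
grip_force: 0.0
tool shift mm [ 1.7 -4.5 19.7] pos [ 595.2 -152.8   63.7] F [0.1 0.2 0.7] t 2.1 w 0.006134918906962159
[[0.914, 0.407, 0.002], [0.407, -0.914, -0.001], [0.001, 0.001, -1.0]]
```

View pics/r1.png

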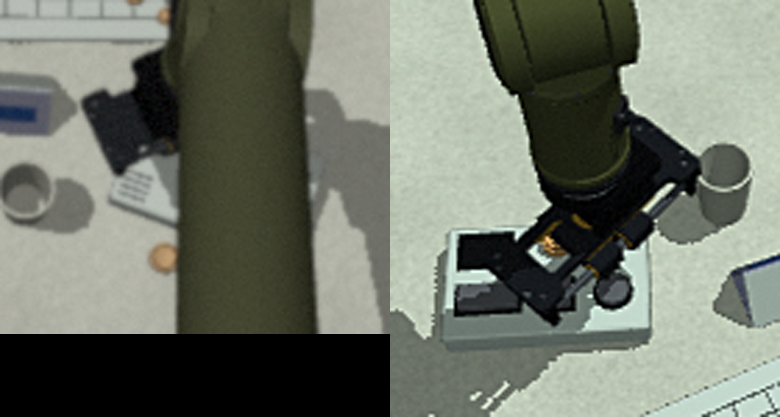

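The scene view shows the closed fingertips just above the round key, at about (605,270) in the crop, and nothing else is touched. I'll trim sideways and press gradually.

```bash
python3 -m crank '[[[2,-4,4,0,1],[0,0,4,0,1],[0,0,3,0,1],[0,0,2,0,1],[0,0,0,0,1],[0,0,0,0,1]]]'; python3 d.py 595 -148 44;  python3 -m crank '[[[0,0,2,0,1],[0,0,2,0,1],[0,0,0,0,1]]]';
```

```text
time: 2.7
position: [0.5945, -0.1475, 0.0492]
tool_rot: [-3.073, -0.654, 0.001]
ft_force: [0.4, 1.4, -0.3]
grip_width: 0.007
grip_force: 0.0
tool shift mm [0.2 0.7 5.2] pos [ 594.5 -147.5   49.2] F [ 0.4  1.4 -0.3] t 2.7 w 0.007155078805170099
[[0.913, 0.407, -0.0], [0.407, -0.913, 0.0], [-0.0, -0.0, -1.0]]
time: 2.95
position: [0.5944, -0.1475, 0.045]
tool_rot: [-3.073, -0.654, 0.001]
ft_force: [-0.2, 0.2, 0.2]
grip_width: 0.006
grip_force: 0.0
```

```bash
python3 -m crank '[[[0,0,1,0,1],[0,0,0,0,1]]]'|grep -E "pos|for";python3 -m crank '[[[0,0,1,0,1],[0,0,0,0,1]]]'|grep -E "pos|for";
```

```text
position: [0.5946, -0.1474, 0.0442]
ft_force: [0.5, -0.1, -0.3]
grip_force: 0.0
position: [0.5947, -0.1474, 0.0433]
ft_force: [-0.5, -0.2, 0.5]
grip_force: 0.0
```

```bash
python3 - <<'E'
from bench import get_image
import cv2
s=get_image("scene")["pixels"][195:275,220:320,::-1]
cv2.imwrite("pics/r2.png",cv2.convertScaleAbs(cv2.resize(s,None,fx=7,fy=7,interpolation=cv2.INTER_CUBIC),alpha=1.6))
E
```

```text
(no output)
```

View pics/r2.png

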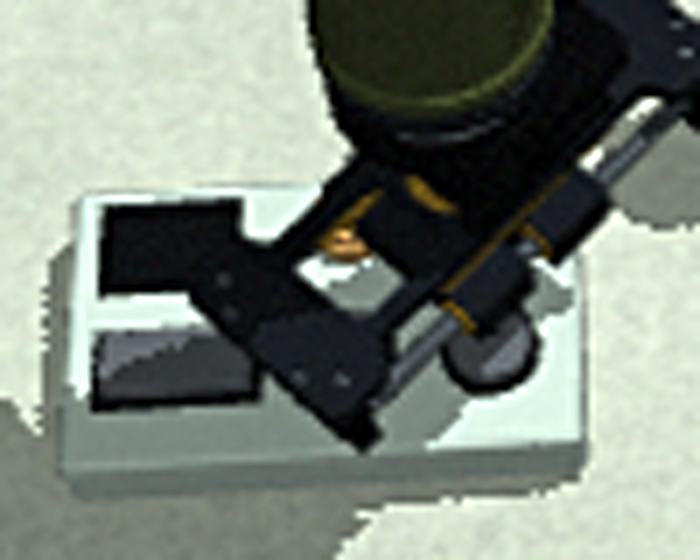

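```bash
python3 - <<'E'
from m import *
from bench import ctrl
from scipy.spatial.transform import Rotation as R
s=ctrl.get_state();r=R.from_rotvec(s["tool_rot"]).as_matrix();c=C["scene"];T=np.linalg.inv(c["T"])
for nm,o in dict(tcp=(0,0,0),yp=(0,.015,0),ym=(0,-.015,0),xp=(.01,0,0),up20=(0,0,-.019),up70=(0,0,-.07)).items():
    p=s["position"]+r@np.array(o);q=T@np.r_[p,1];u=q[0]/q[2]*c["fx"]+c["cx"];v=q[1]/q[2]*c["fy"]+c["cy"];print(nm,((u-220)*7).round(),((v-195)*7).round())
print(s["position"],s["joint_torque"].round(2),s["ft_force"].round(2))
E
```

```text
tcp 489.0 342.0
yp 461.0 369.0
ym 516.0 316.0
xp 508.0 358.0
up20 485.0 321.0
up70 474.0 261.0
[ 0.59464737 -0.14745009  0.04340159] [ -0.   -46.86  -4.3  -28.05  -0.05  -0.06  -0.  ] [-0.11  0.3  -0.06]
```

```bash
for k in 1 2; do python3 -m crank '[[[0,0,1,0,1],[0,0,0,0,1]]]'|grep -E "pos|ft_";done; python3 - <<'E'
from bench import get_image
import cv2
s=get_image("scene")["pixels"][220:265,265:325,::-1]
cv2.imwrite("pics/r3.png",cv2.convertScaleAbs(cv2.resize(s,None,fx=12,fy=12,interpolation=cv2.INTER_CUBIC),alpha=2.5))
E
```

```text
position: [0.5946, -0.1474, 0.0423]
ft_force: [-0.4, 0.3, 0.6]
position: [0.5946, -0.1474, 0.0413]
ft_force: [-0.4, 0.5, 0.4]
```

View pics/r3.png

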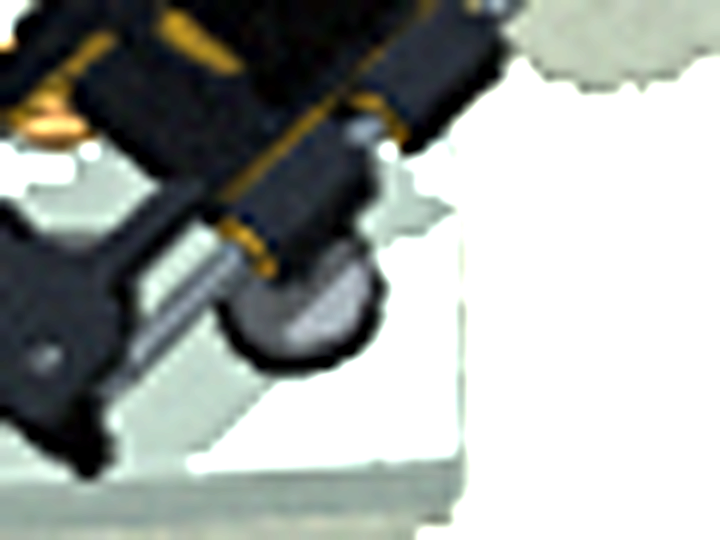

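No contact force yet, and the picture agrees: the dark fingertip at about (315,265) is still above the key at (300,300). I'll keep creeping down and watch the force.

```bash
for k in 1 2 3; do python3 -m crank '[[[0,0,1,0,1],[0,0,0,0,1]]]'|grep -E "pos|ft_";done
```

```text
position: [0.5946, -0.1474, 0.0403]
ft_force: [0.5, 0.5, -0.5]
position: [0.5946, -0.1474, 0.0393]
ft_force: [0.6, -0.0, -0.3]
position: [0.5945, -0.1474, 0.0382]
ft_force: [-0.4, 0.4, 0.2]
```

```bash
for k in 1 2 3 4; do python3 -m crank '[[[0,0,1,0,1],[0,0,0,0,1]]]'|grep -E "pos|ft_";done; python3 - <<'E'
from m import *
from bench import ctrl,get_image
import cv2
s=get_image("scene")["pixels"][220:265,265:325,::-1]
cv2.imwrite("pics/r4.png",cv2.convertScaleAbs(cv2.resize(s,None,fx=12,fy=12,interpolation=cv2.INTER_CUBIC),alpha=2.5))
E
```

```text
position: [0.5946, -0.1474, 0.0373]
ft_force: [-0.1, 0.5, -0.0]
position: [0.5946, -0.1474, 0.0363]
ft_force: [-0.1, -0.2, -0.1]
position: [0.5946, -0.1474, 0.0352]
ft_force: [0.3, 0.6, -0.3]
position: [0.5946, -0.1474, 0.0343]
ft_force: [0.8, -0.3, 0.4]
```

View pics/r4.png

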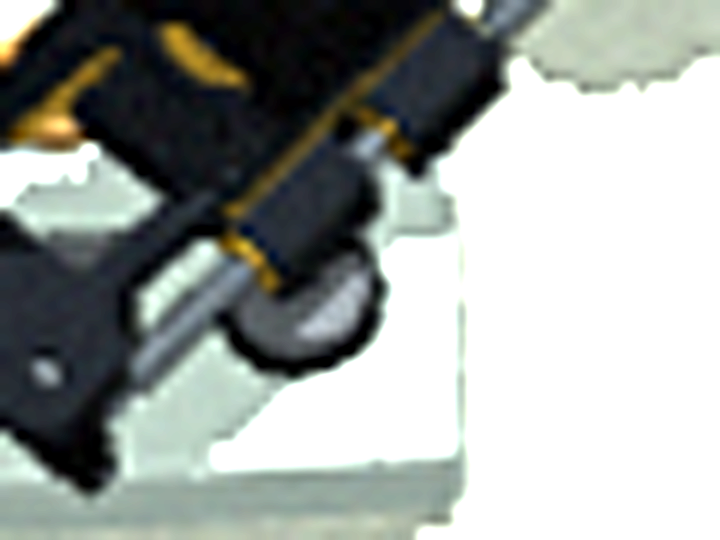

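```bash
python3 - <<'E'
from m import *
from bench import ctrl
from scipy.spatial.transform import Rotation as R
s=ctrl.get_state();r=R.from_rotvec(s["tool_rot"]).as_matrix();c=C["scene"];T=np.linalg.inv(c["T"])
def pr(p):
    q=T@np.r_[p,1];return np.round([((q[0]/q[2]*c["fx"]+c["cx"])-265+.5)*12,((q[1]/q[2]*c["fy"]+c["cy"])-220+.5)*12])
for o in [(0,0,0),(.037,.095,-.07),(-.037,.095,-.07),(.037,.095,-.1),(.037,0,-.07),(.037,0,-.1),(.037,.021,-.07),(0,.015,-.0),(.0095,.0,-.0),(.0095,.015,-.03)]:
    print(o,pr(s["position"]+r@np.array(o)),"if 10mm higher",pr(s["position"]+r@np.array(o)+[0,0,.01]),"20",pr(s["position"]+r@np.array(o)+[0,0,.02]))
print(s["position"],s["grip_width"])
E
```

```text
(0, 0, 0) [308. 309.] if 10mm higher [304. 291.] 20 [301. 272.]
(0.037, 0.095, -0.07) [ 82. 599.] if 10mm higher [ 76. 581.] 20 [ 70. 562.]
(-0.037, 0.095, -0.07) [-166.  373.] if 10mm higher [-174.  354.] 20 [-182.  334.]
(0.037, 0.095, -0.1) [ 64. 544.] if 10mm higher [ 57. 524.] 20 [ 51. 505.]
(0.037, 0, -0.07) [407. 279.] if 10mm higher [404. 259.] 20 [401. 238.]
(0.037, 0, -0.1) [398. 217.] if 10mm higher [395. 196.] 20 [392. 174.]
(0.037, 0.021, -0.07) [337. 347.] if 10mm higher [334. 328.] 20 [330. 308.]
(0, 0.015, -0.0) [261. 355.] if 10mm higher [257. 336.] 20 [253. 318.]
(0.0095, 0.0, -0.0) [338. 335.] if 10mm higher [334. 316.] 20 [331. 298.]
(0.0095, 0.015, -0.03) [280. 326.] if 10mm higher [276. 307.] 20 [272. 287.]
[ 0.59460768 -0.14740823  0.03432154] 0.006395238575140695
```

```bash
for k in 1 2 3 4 5; do python3 -m crank '[[[0,0,1,0,1],[0,0,0,0,1]]]'|grep -E "pos|ft_"|tr '\n' ' ';echo;done
```

```text
position: [0.5946, -0.1474, 0.0333] ft_force: [0.1, -0.3, 0.2] 
position: [0.5946, -0.1474, 0.0322] ft_force: [-0.1, 0.3, 0.2] 
position: [0.5946, -0.1474, 0.0312] ft_force: [-0.3, 0.6, -0.5] 
position: [0.5946, -0.1474, 0.0303] ft_force: [0.2, -0.2, 0.1] 
position: [0.5946, -0.1474, 0.0292] ft_force: [0.2, -0.3, 0.2]
```

```bash
python3 - <<'E'
from m import *
import cv2
from scipy.spatial.transform import Rotation as R
p0=np.array([.2646,-.5931,.1865]);r=R.from_rotvec([-3.071,-.6543,.0007]).as_matrix()
ims=[]
for n,(x0,y0,x1,y1),k in(("scene",(0,80,130,200),3),("top",(530,240,640,340),3.6)):
    c=C[n];T=np.linalg.inv(c["T"]);im=cv2.resize(c["pixels"][y0:y1,x0:x1,::-1],None,fx=k,fy=k,interpolation=cv2.INTER_CUBIC);im=cv2.convertScaleAbs(im,alpha=2.2)
    for o,col in [((0,0,0),(0,0,255)),((0,.0435,0),(0,255,0)),((0,-.0435,0),(0,255,0)),((0,.0435,-.07),(255,255,0)),((0,-.0435,-.07),(255,255,0)),((.0375,.095,-.07),(255,0,255)),((.0375,-.095,-.07),(255,0,255)),((-.0375,.095,-.07),(255,0,255)),((-.0375,-.095,-.07),(255,0,255))]:
        q=T@np.r_[p0+r@np.array(o),1];u=q[0]/q[2]*c["fx"]+c["cx"];v=q[1]/q[2]*c["fy"]+c["cy"]
        cv2.circle(im,(int((u-x0+.5)*k),int((v-y0+.5)*k)),4,col,-1)
    ims.append(im)
cv2.imwrite("pics/cal.png",np.hstack([ims[0],ims[1][:360]]))
E
```

```text
(no output)
```

View pics/cal.png

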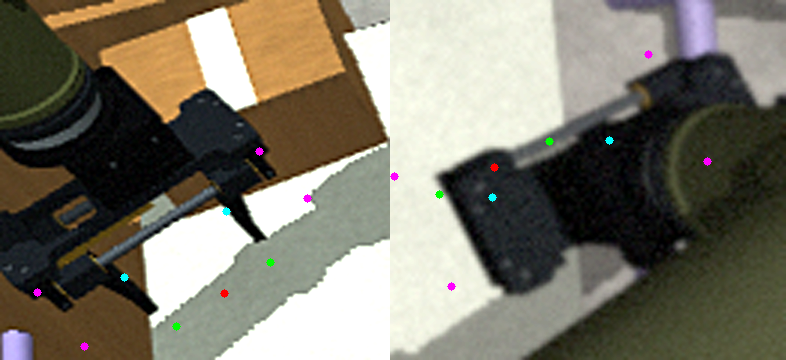

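The overlay shows the real fingertips at (155,312) and (263,240), but the reported TCP projects lower. The shift points straight up in the world, so the tips are about 20 mm above the reported TCP with almost no sideways error. I'll keep going down until I feel contact.

```bash
for k in 1 2 3 4 5 6; do python3 -m crank '[[[0,0,1,0,1],[0,0,0,0,1]]]'|grep -E "pos|ft_"|tr '\n' ' ';echo;done
```

```text
position: [0.5946, -0.1475, 0.0283] ft_force: [0.4, 0.4, -0.8] 
position: [0.5946, -0.1474, 0.0273] ft_force: [0.2, 0.0, 0.8] 
position: [0.5946, -0.1475, 0.0263] ft_force: [0.9, -0.4, -0.2] 
position: [0.5946, -0.1474, 0.0253] ft_force: [-1.1, -0.7, -0.1] 
position: [0.5946, -0.1475, 0.0243] ft_force: [-0.1, 0.4, -0.2] 
position: [0.5946, -0.1474, 0.0233] ft_force: [-1.0, -0.2, -0.4]
```

```bash
python3 - <<'E'
from m import *
from bench import get_image
n=get_image("scene")["pixels"].mean(2);np.save("now.npy",n);o=C["scene"]["pixels"].mean(2)
np.set_printoptions(linewidth=200)
print("orig");print(o[232:256:1,280:301].round().astype(int))
print("now");print(n[232:256:1,280:301].round().astype(int))
E
```

```text
orig
[[131 132 131 130 132 132 132 132 131 131 132 133 133 133 130 133 131 132 131 132 134]
 [133 133 133 131 131 133 132 131 132 131 132 132 132 132 132 132 133 132 132 133 133]
 [132 132 132 132 132 132 130 133 133 132 133 134 132 132 131 135 131 133 132 133 132]
 [131 132 131 131 132 131 132 132 131 132 131 132 131 132 130 132 131 132 131 134 134]
 [131 131 132 133 133 132 131 132 133 133 134 134 133 135 131 132 131 133 132 131 132]
 [131 130 132 133 132 134 138 139 142 144 144 144 141 139 136 133 133 133 132 134 132]
 [132 132 132 134 135 140 137  86  61  72  48  72  54 113 144 140 135 134 132 133 133]
 [131 132 134 136 136  93  57  54  54  55  53  58  51  38  57 111 140 134 133 133 132]
 [131 133 135 135  92  26  54  57  57  58  56  58  59  58  47  46 147 136 133 133 134]
 [131 134 138 131  14  54  59  59  59  60  60  59  59  61  54  25  86 141 135 131 135]
 [132 135 134  93  32  61  59  58  60  60  60  59  61  62  61  37  45 148 137 133 133]
 [132 137 130  23  38  61  59  61  59  59  59  61  62  61  61  45  11  85 141 134 132]
 [132 138 131   0  44  63  60  59  59  59  58  60  
[... 2386 characters left out ...]
47]
 [ 48  60  39  31   0   6  24  36  38  42  40  32  28  20   0  25 118 155 149 148 145]
 [ 59  35  48  85  51   0   0  15  25  31  28  19  10   0  24 117 157 150 147 147 147]
 [ 37  56  85  86  87  80   4   0   0   0   0   0   8  90 160 154 151 147 146 145 146]
 [ 54  85  84  84  84  87  80  57  56  26  43 123 160 156 154 148 146 148 147 147 149]
 [ 84  83  82  82  81  82  85  83  81  96 161 157 153 150 149 149 146 148 146 145 147]
 [ 83  83  80  80  81  82  78  76  72  88 158 150 147 146 148 148 146 145 146 148 148]
 [ 83  81  81  83  81  78  75  90 155 151 151 146 149 147 146 147 146 147 147 146 148]
 [ 82  81  82  79  79  74  88 153 152 149 148 147 147 148 148 147 147 148 148 148 149]]
```

The round key hasn't moved yet. The dark fingertip now shows against it at px (289.5,246), so contact is close.

```bash
for k in 1 2 3 4 5 6; do python3 -m crank '[[[0,0,1,0,1],[0,0,0,0,1]]]'|grep -E "pos|ft_"|tr '\n' ' ';echo;done; python3 - <<'E'
from bench import get_image
import numpy as np
np.set_printoptions(linewidth=200)
print(get_image("scene")["pixels"].mean(2)[240:254,280:301].round().astype(int))
E
```

```text
position: [0.5946, -0.1474, 0.0223] ft_force: [-0.0, 0.3, -0.4] 
position: [0.5946, -0.1474, 0.0212] ft_force: [-0.6, 0.9, 0.5] 
position: [0.5946, -0.1474, 0.0203] ft_force: [-0.3, 0.4, -0.4] 
position: [0.5946, -0.1474, 0.0193] ft_force: [0.2, -0.5, -0.7] 
position: [0.5946, -0.1474, 0.0183] ft_force: [0.3, -0.5, 0.5] 
position: [0.5946, -0.1475, 0.0172] ft_force: [-0.3, -0.7, 0.8] 
[[ 17  20  14   9  16  33  20  19  17  20  19  19  19  13   7   1  16  64  99 159 154]
 [ 19  15   6   7  12  21  20  18  17  20  19  19  14   6  10  10  34  84  91 157 151]
 [ 13   2   0   5  16  13  14  16  17  20  20  14   7   6   7   1  23 104 158 151 148]
 [  5  37  88  15  21  45  50  15  19  19  16   6   6   8  12  12  15  94 160 149 147]
 [ 50  92  86   0  18  46  32  21  11  15   8   8   7  23  44  56  15  90 156 149 148]
 [ 90  90  80   9  47  67  24  38  19   5   5  11  23  48  78  22  31 124 156 147 146]
 [ 86  83  52  44  68  44  22  24  36   0   3   8  39  44  64   6  29 118 153 147 147]
 [ 83  51  42  65  46  36  29  38  19   7  25  38  41  35  27   1  60 161 151 146 146]
 [ 50  45  63  44  32   9  23  38  35  31  41  36  29  18   0  23 116 157 148 146 147]
 [ 44  62  40  32  28   0   0  18  25  32  28  19   4   0  25 118 157 151 146 147 146]
 [ 61  38  37  64  90  80   5   0   0   0   0   0   4  90 159 155 150 148 146 147 149]
 [ 39  47  84  85  87  87  80  57  54  24  44 122 161 155 153 149 148 146 147 147 147]
 [ 45  86  85  82  83  83  85  83  81  97 159 156 152 150 148 146 146 146 145 147 148]
 [ 85  84  83  83  82  82  81  81  75  89 156 150 149 148 146 147 147 147 147 147 147]]
```

```bash
python3 - <<'E'
from m import *
def R2(uv,z):
    c=C["scene"];d=c["T"][:3,:3]@[(uv[0]-c["cx"])/c["fx"],(uv[1]-c["cy"])/c["fy"],1];o=c["T"][:3,3];return (o+d*(z-o[2])/d[2])*1e3
for z in(.03,.045,.05,.06,.07,.08,.1):print(z,R2((289.5,247.5),z).round(1)-[594.6,-147.4,17.2])
m=((208.5+.5)/3-.5,80+(276+.5)/3-.5)
for z in(.16,.1865,.2,.21,.22,.25):print(z,R2(m,z).round(1)-[264.6,-593.1,186.5])
E
python3 -c "
import cv2
" ; python3 - <<'E'
from bench import get_image
import numpy as np,cv2
for n in("top","scene"):
    i=get_image(n);np.save(n+"_now.npy",i["pixels"])
# pad moved? compare pad edges region scene
from m import C
a=C["scene"]["pixels"].mean(2)[205:272,222:262];b=np.load("scene_now.npy").mean(2)[205:272,222:262]
print(cv2.phaseCorrelate(a-a.mean(),b-b.mean()))
E
```

```text
0.03 [ 3.5 -3.6 12.8]
0.045 [10.2 -4.9 27.8]
0.05 [12.5 -5.4 32.8]
0.06 [17.  -6.3 42.8]
0.07 [21.4 -7.2 52.8]
0.08 [25.9 -8.1 62.8]
0.1 [34.8 -9.9 82.8]
0.16 [-49.8 -22.2 -26.5]
0.1865 [-24.1 -10.4   0. ]
0.2 [-11.1  -4.4  13.5]
0.21 [-1.4  0.  23.5]
0.22 [ 8.3  4.4 33.5]
0.25 [37.3 17.8 63.5]
((0.3027351211835807, -0.06029492025157168), 0.49853645347059505)
```

```bash
python3 -m crank '[[[-4,-4,0,0,1],[0,0,0,0,1]]]'|grep -E "pos|ft_"|tr '\n' ' '; for k in 1 2 3 4 5 6; do python3 -m crank '[[[0,0,1,0,1],[0,0,0,0,1]]]'|grep -E "time|pos|ft_"|tr '\n' ' ';echo;done
```

```text
position: [0.5884, -0.1449, 0.0173] ft_force: [-0.9, -0.6, -0.0] time: 8.3 position: [0.5892, -0.1454, 0.0164] ft_force: [-0.0, 0.6, -0.0] 
time: 8.47 position: [0.5895, -0.1455, 0.0154] ft_force: [-0.2, 0.3, -0.5] 
time: 8.63 position: [0.5895, -0.1455, 0.0146] ft_force: [-0.6, 1.1, 1.9] 
time: 8.8 position: [0.5895, -0.1454, 0.0135] ft_force: [-0.3, 0.4, 2.2] 
time: 8.97 position: [0.5895, -0.1455, 0.0124] ft_force: [-0.5, -0.6, 2.7] 
time: 9.13 position: [0.5895, -0.1455, 0.0113] ft_force: [-0.0, 0.1, 2.6]
```

Contact with the key came at a reported z of 14.7 mm and reads about 2.6 N, so the tips sit about 35 mm above the reported TCP. The stop should be near 8.7 mm.

```bash
for k in 1 2 3 4; do python3 -m crank '[[[0,0,1,0,1],[0,0,0,0,1]]]'|grep -E "pos|ft_"|tr '\n' ' ';echo;done
```

```text
position: [0.5895, -0.1455, 0.0103] ft_force: [0.6, -0.7, 1.8] 
position: [0.5895, -0.1455, 0.0094] ft_force: [-0.6, 0.2, 2.2] 
position: [0.5895, -0.1455, 0.0093] ft_force: [-1.5, -0.1, 7.1] 
position: [0.5896, -0.1455, 0.0092] ft_force: [-5.2, 0.3, 12.3]
```

Round key is on its stop at 12 N. Retract and go to the bar key.

```bash
python3 -m crank '[[[0,0,-15,0,1],[0,0,-15,0,1],[-20,21,0,0,1],[-21,22,0,0,1],[-21,22,0,0,1],[-20,21,0,0,1],[0,0,0,0,1],[0,0,0,0,1]]]'; python3 d.py 548 -258 17
python3 - <<'E'
from m import *
from bench import get_image
np.set_printoptions(linewidth=200)
print(get_image("scene")["pixels"].mean(2)[234:254,280:301].round().astype(int))
E
```

```text
time: 10.47
position: [0.5481, -0.2599, 0.0367]
tool_rot: [3.074, 0.647, -0.002]
ft_force: [0.4, 0.8, 0.4]
grip_width: 0.006
grip_force: 0.0
tool shift mm [ 0.7 -1.8 19.7] pos [ 548.1 -259.9   36.7] F [0.4 0.8 0.4] t 10.4667 w 0.005638164420080588
[[0.915, 0.403, -0.001], [0.403, -0.915, -0.0], [-0.001, -0.0, -1.0]]
[[149 148 149 149 149 149 149 149 149 149 150 149 149 150 148 148 151 149 150 149 150]
 [149 148 149 148 148 150 148 150 149 148 151 148 149 150 150 149 150 149 149 150 150]
 [149 149 150 150 148 150 151 151 153 153 151 151 151 151 150 148 148 149 150 151 150]
 [149 149 149 148 151 151 156 161 165 165 166 166 162 158 154 150 152 148 151 150 149]
 [148 150 150 151 153 162 154  70  42  37  20  39  57 134 165 158 152 150 150 148 151]
 [150 150 150 155 156 108  38  18  24  47  63  42  34  11  59 127 158 150 151 149 151]
 [149 148 151 154 107   4  25  69  69  70  70  69  69  58   2  57 166 155 151 149 149]
 [149 152 158 148   3  28  72  69  68  68  69  67  69  72  59  12  99 160 150 150 150]
 [149 151 152 107   7  71  70  67  68  68  68  67  68  72  66  18  54 170 155 149 150]
[... 258 characters left out ...]
50]
 [151 155 151  14  23  74  69  67  68  66  69  67  69  72  70  19  27 122 158 151 150]
 [150 154 145  17   7  52  75  71  70  70  71  72  71  74  59   0  60 163 155 150 149]
 [149 152 159 148   0  13  49  76  75  74  74  77  75  44   0  22 119 157 151 150 151]
 [149 152 155 148  32   0   0  23  37  57  54  30  10   0  21 121 158 153 150 150 151]
 [148 150 150 156 160 148   8   0   0   0   0   0   4  90 163 159 154 152 151 149 150]
 [149 149 149 151 155 160 151 108 106  59  71 120 163 157 157 153 151 149 152 147 150]
 [150 150 149 150 151 152 155 156 158 157 155 156 156 152 151 149 149 149 150 150 151]
 [150 149 149 149 149 150 150 151 151 152 153 153 151 151 150 150 150 150 149 148 150]]
```

Round key is down by about 1.2 px, as expected, and the pad hasn't moved. Press the bar next.

```bash
python3 -m crank '[[[1,-2,8,0,1],[0,0,8,0,1],[0,0,3,0,1],[0,0,0,0,1],[0,0,0,0,1]]]'|grep -E "pos|ft_"|tr '\n' ' '; echo;for k in 1 2 3 4; do python3 -m crank '[[[0,0,1,0,1],[0,0,1,0,1],[0,0,0,0,1]]]'|grep -E "pos|ft_"|tr '\n' ' ';echo;done
```

```text
position: [0.5496, -0.2542, 0.0178] ft_force: [-0.8, -0.3, 0.6] 
position: [0.5498, -0.2552, 0.0165] ft_force: [0.7, -1.0, -0.2] 
position: [0.5499, -0.2553, 0.0147] ft_force: [0.6, 0.2, 0.8] 
position: [0.5499, -0.2553, 0.0126] ft_force: [-1.0, -0.0, 2.6] 
position: [0.5499, -0.2553, 0.0104] ft_force: [0.7, -0.0, 1.5]
```

```bash
for k in 1 2 3 4; do python3 -m crank '[[[0,0,1,0,1],[0,0,0,0,1]]]'|grep -E "pos|ft_"|tr '\n' ' ';echo;done
```

```text
position: [0.5499, -0.2553, 0.0094] ft_force: [0.4, -1.0, 2.1] 
position: [0.5499, -0.2553, 0.0093] ft_force: [-1.6, 0.4, 7.4] 
position: [0.55, -0.2553, 0.0093] ft_force: [-4.0, 0.7, 12.4] 
position: [0.55, -0.2553, 0.0091] ft_force: [-5.3, 1.9, 18.3]
```

Bar key is on its stop at 18 N. Lift high, then travel to the rocker's right end.

```bash
python3 -m crank '[[[0,0,-20,0,1],[0,0,-40,0,1],[0,0,-40,0,1]]]' >/dev/null;  python3 -m crank '[[[18,-34,0,0,1],[18,-34,0,0,1],[18,-34,0,0,1],[18,-34,0,0,1],[18,-34,0,0,1],[18,-34,0,0,1],[18,-34,0,0,1],[18,-34,0,0,1],[18,-34,0,0,1],[18,-34,0,0,1]]]'|grep -E "pos|tool|ft_"; python3 -m crank '[[[0,0,0,0,1],[0,0,0,0,1]]]'|grep -E "pos|tool|ft_"; python3 d.py 577 136 45
python3 - <<'E'
from m import *
from bench import get_image
import cv2
a=C["scene"]["pixels"];b=get_image("scene")["pixels"]
f=lambda im:cv2.resize(im[150:275,220:320,::-1],None,fx=3.9,fy=3.9,interpolation=cv2.INTER_CUBIC)
cv2.imwrite("pics/fin.png",np.hstack([f(a),f(b)]))
for n,(x0,x1,y0,y1) in dict(square=(260,280,236,254),bar=(230,260,236,256),pieces=(260,285,205,236),padedge=(225,305,250,268)).items():
    p=a[y0:y1,x0:x1].mean(2);q=b[y0:y1,x0:x1].mean(2);print(n,cv2.phaseCorrelate(p-p.mean(),q-q.mean(),cv2.createHanningWindow(p.shape[::-1],cv2.CV_64F)),np.abs(p-q).max())
E
```

```text
position: [0.5747, 0.1304, 0.1058]
tool_rot: [3.073, 0.654, -0.002]
ft_force: [-0.0, 0.2, 0.4]
position: [0.5742, 0.1324, 0.1058]
tool_rot: [-3.069, -0.664, 0.002]
ft_force: [0.9, -0.5, -1.0]
tool shift mm [ 4.1 -2.  60.8] pos [574.2 132.4 105.8] F [ 0.9 -0.5 -1. ] t 13.85 w 0.004358503051991939
[[0.911, 0.413, -0.002], [0.413, -0.911, 0.001], [-0.001, -0.002, -1.0]]
square ((-0.12122156109473892, -0.11538230101660929), 0.9135769095167748) 65.33333333333334
bar ((-0.08863803572916318, -0.13151829563237882), 0.9812467146211765) 52.66666666666666
pieces ((1.0269553584844058, -0.9406328014522458), 0.5707601373666056) 71.66666666666666
padedge ((-0.059273542332825, 0.027603446101382545), 0.959347223818007) 52.66666666666666
```

```bash
cat > ck.py <<'E'
from m import *
from bench import get_image
a=C["scene"]["pixels"].astype(float);b=get_image("scene")["pixels"].astype(float)
for n,(x0,x1,y0,y1) in dict(A=(260,280,219,233),B=(267,285,208,221),C=(366,386,168,186)).items():
    for i in(a,b):
        w=i[y0:y1,x0:x1];w=np.clip((w[:,:,0]-w[:,:,2])/(w.sum(2)+30)-.15,0,None);yy,xx=np.mgrid[y0:y1,x0:x1];print(n,round((w*xx).sum()/w.sum(),2),round((w*yy).sum()/w.sum(),2),end=" | ")
    print()
E
python3 ck.py
python3 - <<'E'
from m import *
from bench import get_image
np.set_printoptions(linewidth=200)
b=get_image("scene")["pixels"].mean(2);a=C["scene"]["pixels"].mean(2)
for c in(242,248,268,272):print(c,a[236:256,c].astype(int),b[236:256,c].astype(int),sep="\n")
E
```

```text
A 270.14 225.51 | A 269.96 225.71 | 
B 275.56 214.89 | B 275.47 214.82 | 
C 376.32 176.68 | C 373.69 172.79 | 
242
[  0 143 134 133 135 137  62  54  59  58  58  60  59  61  51  21   0 100 139 133]
[  0 159 151 146 150 156  14  68  67  66  66  66  67  67  71  50   0 111 153 149]
248
[ 58 139 133 134 141  82  54  58  59  57  59  58  60  65  26   7   0 145 137 133]
[ 65 156 150 149 158  76  12  66  66  65  67  66  66  67  72  15   0 159 151 147]
268
[130 133 139 106  56  55  58  59  57  58  58  57  63  56  26   0  53 139 135 132]
[140 152 155 117  62  65  65  67  67  66  66  66  68  65  30   0  53 154 149 146]
272
[131 133 141  89  56  56  59  60  60  59  60  60  66  42  17   0  95 137 135 132]
[ 81  75 151 102  66  64  66  66  68  69  65  68  74  46  19   0 105 153 148 146]
```

Bar and round keys are down, the square key is unchanged, and pieces A and B are in place. Piece C is hidden by the arm in this view. Next, the rocker.

```bash
python3 -m crank '[[[4,-2,20,0,1],[0,0,20,0,1],[0,0,12,0,1],[0,0,0,0,1],[0,0,0,0,1]]]'|grep -E "pos|ft_"|tr '\n' ' '; echo;for k in 1 2 3 4 5 6 7; do python3 -m crank '[[[0,0,1,0,1],[0,0,1,0,1],[0,0,0,0,1]]]'|grep -E "pos|ft_"|tr '\n' ' ';echo;done
```

```text
position: [0.5779, 0.1307, 0.0539] ft_force: [-0.1, -0.1, 0.2] 
position: [0.579, 0.1321, 0.0533] ft_force: [-0.4, -0.8, -0.4] 
position: [0.5783, 0.1322, 0.0504] ft_force: [0.5, -0.2, -0.6] 
position: [0.5781, 0.1321, 0.0481] ft_force: [-0.0, -0.1, 0.3] 
position: [0.5781, 0.1321, 0.0461] ft_force: [0.1, -0.4, -0.4] 
position: [0.5782, 0.1321, 0.0442] ft_force: [0.6, 0.4, 0.3] 
position: [0.5785, 0.1321, 0.0425] ft_force: [0.5, 0.3, 1.6] 
position: [0.5785, 0.1319, 0.0404] ft_force: [0.1, -0.1, 1.2]
```

```bash
for k in 1 2 3 4; do python3 -m crank '[[[0,0,1,0,1],[0,0,1,0,1],[0,0,0,0,1]]]'|grep -E "pos|ft_"|tr '\n' ' ';echo;done
```

```text
position: [0.5786, 0.1318, 0.0383] ft_force: [-0.3, -0.6, 1.3] 
position: [0.5786, 0.1318, 0.0363] ft_force: [0.8, -1.9, 2.1] 
position: [0.5784, 0.1321, 0.0342] ft_force: [0.6, -1.5, 2.0] 
position: [0.5784, 0.1321, 0.0322] ft_force: [0.7, -2.3, 1.8]
```

```bash
for k in 1 2 3 4 5; do python3 -m crank '[[[0,0,1,0,1],[0,0,0,0,1]]]'|grep -E "pos|ft_"|tr '\n' ' ';echo;done
```

```text
position: [0.5784, 0.1322, 0.0313] ft_force: [1.6, -1.6, 2.1] 
position: [0.5783, 0.1323, 0.0303] ft_force: [1.4, -2.1, 2.3] 
position: [0.5784, 0.1323, 0.0298] ft_force: [0.2, -2.4, 4.8] 
position: [0.5785, 0.1323, 0.0296] ft_force: [-1.1, -2.6, 9.2] 
position: [0.5786, 0.1323, 0.0294] ft_force: [-3.5, -2.6, 13.5]
```

The rocker is on its stop: force is rising and the tip height is about 64.5 mm. Retract straight up, clear the scene and check.

```bash
python3 -m crank '[[[0,0,1,0,1],[0,0,0,0,1],[0,0,-10,0,1],[0,0,-30,0,1],[0,0,-40,0,1],[0,0,-40,0,1],[0,0,-20,0,1]]]'|grep -E "pos|ft_"; python3 -m crank '[[[-37,-15,0,0,1],[-37,-15,0,0,1],[-37,-15,0,0,1],[-20,-8,0,0,1],[0,0,0,0,1],[0,0,0,0,1]]]'|grep -E "time|pos|ft_"; python3 ck.py; python3 - <<'E'
from m import *
from bench import get_image
import cv2
a=C["scene"]["pixels"];b=get_image("scene")["pixels"]
f=lambda im:cv2.resize(im[145:270,220:435,::-1],None,fx=2.35*1.55,fy=2.35*1.0*1.0,interpolation=cv2.INTER_CUBIC)
cv2.imwrite("pics/fin.png",cv2.convertScaleAbs(np.vstack([f(a),f(b)]),alpha=1.4))
E
```

```text
position: [0.5794, 0.1341, 0.171]
ft_force: [0.2, 0.2, 1.0]
time: 19.08
position: [0.4362, 0.1275, 0.1664]
ft_force: [0.6, -0.4, -1.0]
A 270.14 225.51 | A 270.09 225.63 | 
B 275.56 214.89 | B 275.56 214.86 | 
C 376.32 176.68 | C 376.26 176.7 |
```

View pics/fin.png

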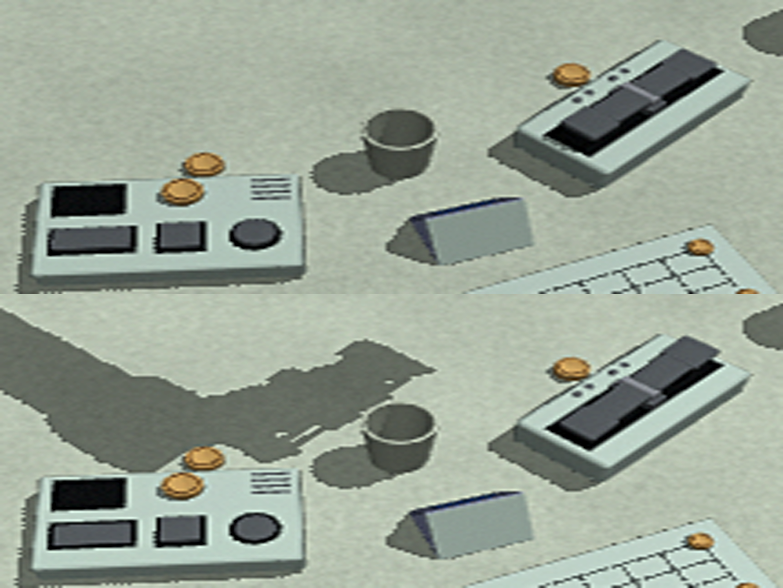

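The before/after view shows the round key at (256,527) and the bar at (92,533) sunk, and the square key at (181,530) still up. The rocker's right end at (590,420) is down with its left end raised. The clock, pad, pieces, cup and sign are where they were, and the arm is clear.

```bash
python3 -c "
from bench import job
print(job.close_job())"
```

```text
the job is handed in; nothing more can be done
None
```

I pressed the round key, then the bar key, then the clock rocker's right (pad-side) end, each down to its stop; the final picture shows nothing else moved, and I handed the job in at about 19 s.

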